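# Make up two desk kits from the office stock

## Task

Make up the two kits on the desk: put the stapler and the small tape roll into the plain tray; put the hand stamp and the large packing-tape roll on the clear floor of the tray with the card rack, and stand the tabbed index card fully down in that rack's empty middle slot, tab up. The other four must rest flat or upright, right way up, on its tray's floor, side by side and not on one another; leave the box of staples and the mug where they are.

Things in the scene. Friction and masses are not known exactly. Their poses are not given: they have to be found in the camera images.
- stapler: Black desk stapler, loose, 105 long (its x) x 30 wide (its y; steel foot, the black upper arm is 26 wide) x about 44 high. Origin: centre of its underside, z up. Grip it across its width, at half length, about 30 above the underside.
- small_roll: Small pale yellowish roll of adhesive tape lying flat, loose: a rigid ring, outer diameter 42, hole diameter 26, 22 high. Origin: centre of its underside, z along its axis, up.
- stamp: Office hand stamp standing upright, loose: wooden foot 46 (x) x 30 (y) x 16 high, on it a black turned knob handle, total height 72; the knob is 27 in diameter between 52 and 64 above the underside, its neck is thinner below. Origin: centre of its underside, z up.
- big_roll: Large brown roll of packing tape lying flat, loose: a rigid ring, outer diameter 62, hole diameter 28, 48 high. Origin: centre of its underside, z along its axis, up.
- guide_card: Stiff pale index card with a tab, loose, 4 thick (its x), 80 wide (its y) and 62 high, plus a centred tab on top, 40 wide, up to 95 above the lower edge. Starts standing upright in the dark card stand. Origin: centre of its lower edge, z up towards the tab. Grip the tab across the thickness. The two faces are alike.
- card_stand: Low dark steel stand, fixed, that holds the index card at the start: foot 50 (x) x 100 (y) x 6 high, with two upright rails along y, up to 36 high, 8 apart, the card standing between them on the foot at 6 above the desk. Origin: centre of its underside. It stays where it is.
- plain_tray: Grey kit tray without a rack, fixed to the desk: 208 (x) x 128 (y) x 22 high, walls 4, floor 4, so the open inside is 200 x 120. Origin: centre of its underside, z up; its floor is at z = 4.
- rack_tray: Grey tray, same size, walls and floor, fixed, origin alike; steel card rack at its +x end: 3 slots along y, centred at x = 60, 75, 90, y = 0, each 12 wide (x), 102 long, floor z = 6, dividers 3 thick, up to z = 46. Outer slots hold fixed low cards (4 thick, 80 wide, up to z = 56); the middle one, x = 75, is empty. Clear tray floor: x -100 to 51, y -60 to 60, z = 4.
- staple_box: Bystander: small cardboard box of staples with a white band, 52 x 38 x 22 high, loose among the stock. Not wanted in either kit. Origin: centre of its underside.
- mug: Bystander: white mug, rim radius 40, 92 high, loose, beyond the stock. Origin: centre of its underside.
Mind the look-alikes: they are no part of the job. Leave any green look-alike of the stapler alone.

How it is judged:
By the outcome, as a careful person would: the job done as asked, in the order asked, and still so for the second after the job is handed in, with the robot touching nothing.
It also fails if it takes over 112 s, if anything falls off the work surface, if the arm or the gripper's body presses on something with over 40 N, if the wrist force passes 120 N, or if a joint passes its speed limit or range.

## Robot

A 6-joint arm with a two-finger parallel gripper is mounted at the origin on the work surface. World frame = base frame: x ahead of the robot, y to its left, z up, the work surface at z = 0. Lengths are in mm, angles in rad, forces in N, time in s.
With the tool pointing down it reaches from about 375 to 925 mm from the base axis. Payload 5.7 kg.
Tool frame: the origin (TCP) lies midway between the tips of the shut fingers; the grasp point (between the pads) lies 19 mm behind it; z points along the fingers, y is the direction in which the jaws open and shut (so a half turn about z gives the same grasp; the last joint's range is limited). The gripper opens to 88 mm and grips with 3 to 60 N. Pads are 20 mm wide; open, the fingers measure 115 mm over their backs; the gripper's body (75 mm by 178 mm) begins 61 mm behind the grasp point.
Start: joints at [1.008, 0.359, 1.51, -0, 1.272, -0.115], TCP at [259.778, 540.812, 222.623] pointing down, gripper open.
Joint ranges: [-2.97, 2.97], [-1.01, 2.36], [0.21, 2.38], [-0.96, 4.11], [0.2, 2.71], [-2.98, 2.98]. Speed limits (rad/s): [2.39, 2.39, 3.14, 3.14, 3.14, 3.14].

## Interface

Orientations are given as [roll, pitch, yaw] about the fixed x, y, z axes, in that order (R = Rz(yaw) Ry(pitch) Rx(roll)).
In Python, from bench import arm gives the robot as it stands.
- The arm moves only by the tool jog_arm, never from a script. Its argument "plan" is a list of rows, each a list of 4 numbers: the shift along the tool's x, y, z in mm, then the turn about the tool's z in degrees. A call has 1 to 8 rows; each row is the pose to reach, as a shift and turn from the pose commanded when the call began, along the tool's axes at that moment; what a row does not reach only later rows make up. A row lasts 1/12 s, in which the tool goes at most 41.7 mm and 7.16 degrees, less where a joint would pass 70% of its speed; a pose out of reach is approached as far as the arm can. A call with a gripper value outside its range is refused whole. "hand" is the closure, from -1 (fully open) to 1 (shut), so that 0 is half open, set as the call begins (left out, the last holds). The fingers move at their own pace and stop on an object; "newtons" is the grip in N (left out, the last holds). Time passes only in rows, so rows that repeat a pose let the fingers close. It gives the time, the measured TCP pose, the force and the opening at its end, in the units of the state.
- arm.state(): the state, without advancing time (a new reading comes with each control period).
- arm.snapshot(name): name is "scene" or "top" or "wrist"; returns the picture (400x640x3 uint8, red, green, blue); there is no depth.
- arm.camera_info(name): a dict with "intrinsics" (3x3 intrinsics, pixels), "extrinsics" (4x4, takes a point from world to camera coordinates); the wrist camera has in their place "T_tool_cam" (4x4, takes a point from camera to tool coordinates, whose origin is the TCP and whose axes are the flange's). Camera axes: x right, y up, looking along -z (the intrinsics and any distortion apply to the point x, -y, -z); pixel columns grow to the right and rows downward; lengths in mm; the calibration is good to about 2 mm. A picture is of the moment at which its call begins: read the wrist's pose just before it. camera_info takes no time and is no camera call.
- arm.close_job(): hands the job in, once; it reports no verdict.
Trained networks look in the newest picture that a camera, given by its name, has taken for a name from the list of things; names that differ only in an ending like _2 or _b are one class to them, and where a whole thing is asked for, a point or a joint stands for the part that bears it (a point fixed in the world has none). Each returns a list of dicts, best first, with "confidence" (0 to 1); they miss things now and then, are a little off and sometimes report something else, mostly with a low value. They report only what shows in the picture. A call takes as long as a camera call. They do not tell look-alikes from the thing itself.
- arm.silhouettes(camera, label): "pixels" (400x640 bool, what is visible of it) and "extent" ([centre column, centre row, width, height] in pixels, round what is visible of it).
The state is a dict: "t": time; "qpos": joint angles; "joint_vel": joint speeds; "tau": joint torques, N m; "position": TCP position; "tool_rot": TCP orientation; "wrist_force": force on the tool from outside, world axes, zero at the start; "torque": the same for the moment, N m; "gripper_width": opening from 0.0 (shut) to 1.0 (fully open).
Only numpy, scipy, OpenCV 4.12 (cv2) and the standard library are available. Lean on these libraries where they do the work, as an engineer would, in place of code of your own. Each camera call takes 0.05 s, during which the arm holds its last target. There are 200 camera calls.

## Working session

There is one attempt and no reset: what is moved stays moved. The work goes in short steps, Python scripts to look and compute and a tool call to move; the robot and the scene stay as the last step left them, time stands still between calls to the robot, and variables do not carry over. Pictures are saved under pics/ and viewed, about 12 in all and at most 16, crops included, and the job is handed in when it is done.

Besides the shell and the picture viewer there is one more tool, called after "Call:" as name(argument=value, ...), one argument or row to a line, values as JSON. jog_arm: Moves the arm, as the interface text tells. Its arguments: {"type":"object","properties":{"plan":{"type":"array"},"hand":{"type":"number"},"newtons":{"type":"number"}},"required":["plan"]}

```bash
ls; mkdir -p pics; python3 - <<'E'
from bench import arm
import cv2,numpy as np
s=arm.state();print(s)
for n in("scene","top","wrist"):
    im=arm.snapshot(n);cv2.imwrite(f"pics/{n}0.png",im[:,:,::-1]);print(n,arm.camera_info(n))
E
```

```text
pics
{'t': 0.0, 'qpos': array([ 1.00788983e+00,  3.59495938e-01,  1.51143835e+00,  4.01761154e-06,
        1.27248271e+00, -1.15114084e-01]), 'joint_vel': array([ 0.0002972 ,  0.00068868,  0.00084552, -0.00075659,  0.00074614,
        0.00229498]), 'tau': array([-1.35822509e-03, -5.15375805e+01, -2.70726049e+01,  6.74084388e-02,
        3.48121009e-02, -1.19432843e-04]), 'position': array([259.42785467, 540.24824333, 221.81273674]), 'tool_rot': array([-3.13978082e+00, -2.13356714e-04,  2.69379886e+00]), 'wrist_force': array([ 0.14155084, -0.56764522, -0.54403165]), 'torque': array([ 0.00165566, -0.02890965,  0.02470285]), 'gripper_width': 0.9981559167764359}
scene {'intrinsics': array([[382.62847102,   0.        , 318.13420269],
       [  0.        , 382.62847102, 196.91320378],
       [  0.        ,   0.        ,   1.        ]]), 'extrinsics': array([[-7.00394955e-01,  7.13716368e-01,  7.47346064e-03,
         4.00381078e+02],
       [-3.74086222e-01, -3.75981019e-01,  8.47760445e-01,
         1.72753758e+02],
       [ 6.07870385e-01,  5.90971420e-01,  5.30326669e-01,
        -1.176
[... 460 characters left out ...]
    [-1.09758829e-01,  3.38575962e-02,  9.93381429e-01,
        -6.63638478e+02],
       [ 0.00000000e+00,  0.00000000e+00,  0.00000000e+00,
         1.00000000e+00]])}
wrist {'intrinsics': array([[303.33390524,   0.        , 321.29293566],
       [  0.        , 303.33390524, 197.55419497],
       [  0.        ,   0.        ,   1.        ]]), 'T_tool_cam': array([[ 1.46992644e-03,  9.69189390e-01,  2.46312332e-01,
         6.70613298e+01],
       [ 9.99998919e-01, -1.43106229e-03, -3.36785678e-04,
        -1.49339953e+00],
       [ 2.60791836e-05,  2.46312561e-01, -9.69190446e-01,
        -1.62241825e+02],
       [ 0.00000000e+00,  0.00000000e+00,  0.00000000e+00,
         1.00000000e+00]])}
```

View pics/top0.png

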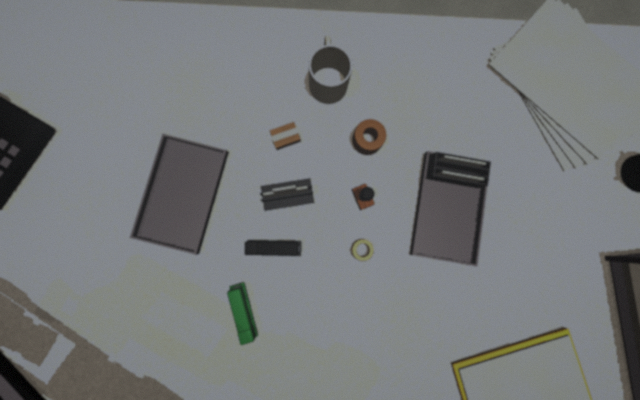

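View pics/scene0.png

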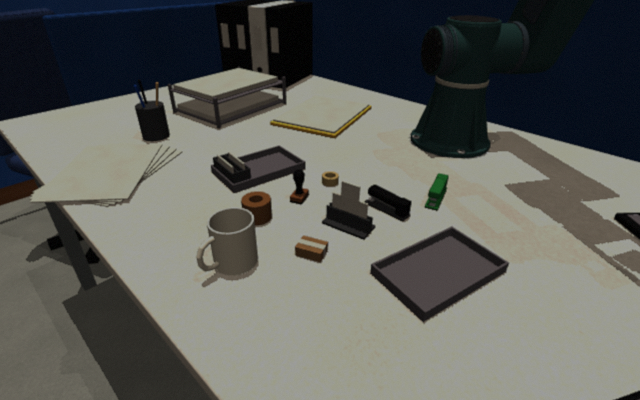

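Top picture: plain tray (180,195), stand with card (287,193), staple box (285,135), mug (330,75), big roll (369,136), stamp (364,195), small roll (362,250), black stapler (273,247), green look-alike stapler (241,313), rack tray (450,208), rack at top end. The scene picture agrees: black stapler (388,202), green (437,190), small yellowish roll (330,178).

```bash
cat > h.py <<'E'
import numpy as np,cv2
from scipy.optimize import minimize
from bench import arm
def P(cam,X):
    X=np.atleast_2d(X).astype(float)
    if cam=="wrist":
        i=arm.camera_info(cam);s=arm.state();T=np.eye(4);T[:3,:3]=R(s["tool_rot"]);T[:3,3]=s["position"]
        E=np.linalg.inv(T@i["T_tool_cam"])
    else: i=arm.camera_info(cam);E=i["extrinsics"]
    c=X@E[:3,:3].T+E[:3,3];c=c*[1,-1,-1]
    u=c@i["intrinsics"].T
    return u[:,:2]/u[:,2:]
def R(e):
    from scipy.spatial.transform import Rotation as Q
    return Q.from_euler("xyz",e).as_matrix()
def box(a,b,z0,z1): return np.array([[x,y,z] for x in(-a/2,a/2) for y in(-b/2,b/2) for z in(z0,z1)])
def cyl(d,z0,z1): t=np.linspace(0,2*np.pi,40);return np.array([[d/2*np.cos(q),d/2*np.sin(q),z] for q in t for z in(z0,z1)])
card=np.vstack([box(4,80,0,62),box(4,40,62,95)])
M={"stapler":[box(105,30,0,40)],"small_roll":[cyl(42,0,22)],"stamp":[box(46,30,0,16),cyl(27,52,64),cyl(20,10,72)],"big_roll":[cyl(62,0,48)],
"guide_card":[box(4,80,0,62),box(4,40,62,95)],"card_stand":[box(50,100,0,6),box(16,100,6,36)],"plain_tray":[box(208,128,0,22)],"rack_tray":[box(208,128,0,22),box(48,110,0,46)+[75,0,0]],
"staple_box":[box(52,38,0,22)],"mug":[cyl(80,0,92)]}
def place(m,p,z=0):
    c,s=np.cos(p[2]),np.sin(p[2]);return m@np.array([[c,s,0],[-s,c,0],[0,0,1]])+[p[0],p[1],z]
def render(cam,name,p,z=0,sc=4):
    im=np.zeros((400*sc,640*sc),np.uint8)
    for m in M[name]:
        h=cv2.convexHull(((P(cam,place(m,p,z))+.5)*sc).astype(np.float32)).astype(np.int32);cv2.fillConvexPoly(im,h,255)
    return cv2.resize(im,(640,400),interpolation=cv2.INTER_AREA)/255.
def back(cam,uv,z):
    f=lambda p:np.sum((P(cam,[[p[0],p[1],z]])[0]-uv)**2)
    return minimize(f,[600,0],method="Nelder-Mead",options=dict(xatol=.05,fatol=1e-4)).x
def fit(name,masks,p0,z=0):
    def cost(p):
        q=[p[0],p[1],p[2]/30];c=0
        for cam,m in masks.items():
            r=render(cam,name,q,z);c+=1-np.minimum(r,m).sum()/np.maximum(r,m).sum()
        return c/len(masks)
    best=None
    for y in (p0[2:] or ([0] if name in("small_roll","big_roll","mug") else np.arange(0,3.1,.4))):
        S=np.array([[p0[0],p0[1],y*30]]*4)+[[0,0,0],[15,0,0],[0,15,0],[0,0,10]]
        r=minimize(cost,S[0],method="Nelder-Mead",options=dict(initial_simplex=S,maxiter=60))
        if best is None or r.fun<best.fun:best=r
    p=best.x;return p[0],p[1],p[2]/30,best.fun
def fill(m):
    c,_=cv2.findContours(m.astype(np.uint8),cv2.RETR_EXTERNAL,cv2.CHAIN_APPROX_NONE);o=np.zeros(m.shape,np.uint8);cv2.drawContours(o,c,-1,1,-1);return o.astype(float)
E
cat > m1.py <<'E'
from h import *
import pickle
D={}
for n in M:
    for cam in("top","scene"):
        r=arm.silhouettes(cam,n)
        D[n,cam]=r
        print(n,cam,[(round(x["confidence"],2),np.round(x["extent"]).astype(int).tolist(),int(x["pixels"].sum())) for x in r])
pickle.dump(D,open("D.pkl","wb"))
E
python3 m1.py
```

```text
stapler top [(0.86, [241, 313, 32, 64], 1211)]
stapler scene [(0.76, [438, 191, 25, 38], 513), (0.68, [389, 203, 46, 35], 992)]
small_roll top []
small_roll scene [(0.65, [331, 181, 16, 16], 231)]
stamp top [(0.71, [362, 197, 21, 21], 405)]
stamp scene [(0.68, [297, 187, 20, 34], 448)]
big_roll top [(0.81, [371, 139, 32, 35], 841)]
big_roll scene [(0.7, [255, 210, 29, 34], 731), (0.69, [331, 180, 14, 14], 228), (0.37, [229, 241, 58, 67], 3134)]
guide_card top [(0.64, [284, 188, 40, 10], 267)]
guide_card scene [(0.67, [298, 185, 20, 34], 411), (0.62, [350, 198, 36, 39], 774)]
card_stand top [(0.75, [286, 194, 56, 36], 1018), (0.69, [179, 194, 98, 116], 7599)]
card_stand scene [(0.86, [349, 220, 54, 38], 1043), (0.69, [389, 203, 47, 32], 1010)]
plain_tray top [(0.86, [181, 192, 96, 116], 7571)]
plain_tray scene [(0.66, [437, 273, 135, 96], 7350), (0.65, [300, 185, 22, 35], 427)]
rack_tray top [(0.93, [448, 209, 82, 116], 7133)]
rack_tray scene []
staple_box top [(0.85, [286, 137, 31, 28], 611), (0.72, [272, 249, 56, 18], 918)]
staple_box scene [(0.74, [310, 248, 32, 28], 663)]
mug top [(0.75, [330, 69, 41, 72], 2216)]
mug scene [(0.91, [227, 241, 61, 70], 3215)]
```

```bash
cat > m2.py <<'E'
from h import *
import pickle
D=pickle.load(open("D.pkl","rb"))
src={"stapler":(("staple_box","top",1),("stapler","scene",1)),"small_roll":(None,("small_roll","scene",0)),"stamp":(("stamp","top",0),("stamp","scene",0)),
"big_roll":(("big_roll","top",0),("big_roll","scene",0)),"card_stand":(("card_stand","top",0),None),"guide_card":(("guide_card","top",0),("guide_card","scene",1)),
"plain_tray":(("plain_tray","top",0),("plain_tray","scene",0)),"rack_tray":(("rack_tray","top",0),None),"staple_box":(("staple_box","top",0),("staple_box","scene",0)),"mug":(None,("mug","scene",0))}
F={}
top=cv2.imread("pics/top0.png")
print("small roll by eye",back("top",(362.5,250),22))
for n,(a,b) in src.items():
    mk={}
    if a: mk["top"]=fill(D[a[0],"top"][a[2]]["pixels"])
    if b: mk["scene"]=fill(D[b[0],"scene"][b[2]]["pixels"])
    z=6 if n=="guide_card" else 0
    for use in ([mk] if len(mk)==1 else [mk]+[{k:v} for k,v in mk.items()]):
        cam=list(use)[0];m=use[cam];ys,xs=np.nonzero(m);p0=list(back(cam,(xs.mean(),ys.mean()),15))
        if use is not mk: p0=list(F[n][:3])
        r=fit(n,use,p0,z); print(n,list(use),np.round(r,2))
        if use is mk:F[n]=r
# overlay
pickle.dump(F,open("F.pkl","wb"))
big=cv2.resize(top,None,fx=2,fy=2,interpolation=cv2.INTER_CUBIC)
for n,p in F.items():
    for m in M[n]:
        h=cv2.convexHull(((P("top",place(m,p,6 if n=="guide_card" else 0))+.5)*2).astype(np.float32)).astype(int);cv2.polylines(big,[h],1,(0,255,255) if n!="card_stand" else (255,0,255),1)
cv2.imwrite("pics/ov.png",big[80:620,240:1010])
E
python3 m2.py
```

```text
small roll by eye [448.16899588 -82.82924065]
stapler ['top', 'scene'] [4.480e+02 8.839e+01 1.560e+00 1.200e-01]
stapler ['top'] [4.4882e+02 8.7480e+01 1.5700e+00 8.0000e-02]
stapler ['scene'] [4.4507e+02 9.0670e+01 1.4500e+00 1.0000e-01]Traceback (most recent call last):
  File "m2.py", line 18, in <module>
    r=fit(n,use,p0,z); print(n,list(use),np.round(r,2))
  File "h.py", line 41, in fit
    r=minimize(cost,S[0],method="Nelder-Mead",options=dict(initial_simplex=S,maxiter=60))
    res = _minimize_neldermead(fun, x0, args, callback, bounds=bounds,
                               **options)
    fsim[j] = func(sim[j])
              ~~~~^^^^^^^^
    fx = function(np.copy(x), *(wrapper_args + args))
  File "h.py", line 36, in cost
    r=render(cam,name,q,z);c+=1-np.minimum(r,m).sum()/np.maximum(r,m).sum()
  File "h.py", line 27, in render
    h=cv2.convexHull(((P(cam,place(m,p,z))+.5)*sc).astype(np.float32)).astype(np.int32);cv2.fillConvexPoly(im,h,255)
                       ~^^^^^^^^^^^^^^^^^^
  File "h.py", line 9, in P
    else: i=arm.camera_info(cam);E=i["extrinsics"]
            ~~~~~~~~~~~~~~~^^^^^
ValueError: time passes only in moves, steps and waits
```

```bash
python3 - <<'E'
s=open("h.py").read()
s=s.replace('def P(cam,X):','''import functools
@functools.cache
def info(cam): return arm.camera_info(cam)
@functools.cache
def wpose(): s=arm.state();return s["position"],s["tool_rot"]
def P(cam,X):''').replace('i=arm.camera_info(cam);s=arm.state();T=np.eye(4);T[:3,:3]=R(s["tool_rot"]);T[:3,3]=s["position"]','i=info(cam);s=wpose();T=np.eye(4);T[:3,:3]=R(s[1]);T[:3,3]=s[0]').replace('i=arm.camera_info(cam);E','i=info(cam);E')
open("h.py","w").write(s)
E
python3 m2.py
```

```text
small roll by eye [448.16899588 -82.82924065]
stapler ['top', 'scene'] [4.480e+02 8.839e+01 1.560e+00 1.200e-01]
stapler ['top'] [4.4882e+02 8.7480e+01 1.5700e+00 8.0000e-02]
stapler ['scene'] [4.4507e+02 9.0670e+01 1.4500e+00 1.0000e-01]
small_roll ['scene'] [ 4.4581e+02 -8.2300e+01  3.1000e-01  7.0000e-02]
stamp ['top', 'scene'] [ 5.5197e+02 -8.1740e+01  3.5900e+00  9.0000e-02]
stamp ['top'] [ 5.5297e+02 -8.2130e+01  3.5900e+00  8.0000e-02]
stamp ['scene'] [ 5.5104e+02 -8.2030e+01  3.5600e+00  7.0000e-02]
big_roll ['top', 'scene'] [ 6.6739e+02 -8.9810e+01  3.5000e-01  1.8000e-01]
big_roll ['top'] [ 6.6993e+02 -9.0540e+01  2.0000e-01  1.0000e-01]
big_roll ['scene'] [ 6.639e+02 -9.129e+01  5.300e-01  2.200e-01]
card_stand ['top'] [5.5419e+02 6.7010e+01 3.3400e+00 4.0000e-02]
guide_card ['top', 'scene'] [5.5416e+02 6.9090e+01 2.0000e-01 3.2000e-01]
guide_card ['top'] [5.5505e+02 6.6580e+01 2.1000e-01 2.2000e-01]
guide_card ['scene'] [5.4665e+02 6.4730e+01 1.5000e-01 3.7000e-01]
plain_tray ['top', 'scene'] [5.4636e+02 2.7383e+02 2.9200e+00 3.0000e-02]
plain_tray ['top'] [5.4810e+02 2.7321e+02 2.9200e+00 2.0000e-02]
plain_tray ['scene'] [5.4542e+02 2.7384e+02 2.9200e+00 2.0000e-02]
rack_tray ['top'] [ 5.3618e+02 -2.5651e+02 -1.4000e-01  2.0000e-02]
staple_box ['top', 'scene'] [6.6938e+02 7.5940e+01 1.9400e+00 8.0000e-02]
staple_box ['top'] [6.7035e+02 7.5740e+01 1.9500e+00 6.0000e-02]
staple_box ['scene'] [6.6721e+02 7.5200e+01 1.9700e+00 5.0000e-02]
mug ['scene'] [ 7.8041e+02 -7.9300e+00 -4.8000e-01  1.4000e-01]
```

View pics/ov.png

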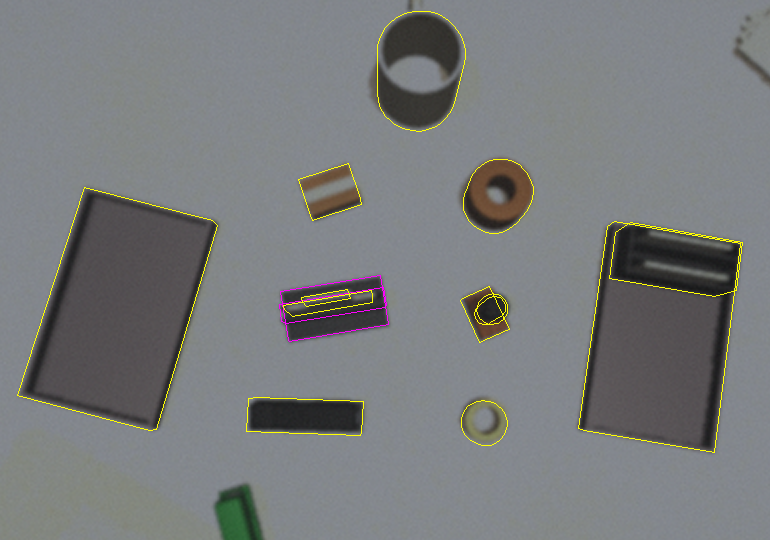

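The overlay shows every fit sitting on its object. Stapler candidates are black (273,247), green (241,313) and the staple box (285,135); I choose the black one at world (448,88). Next I move over it and check with a close wrist crop.

```bash
cat > mv.py <<'E'
# usage: mv.py x y z yaw [x y z yaw ...]  -> tool-axis shift + turn of each waypoint from the present pose
import sys,numpy as np
from bench import arm
s=arm.state();p=s["position"];c=s["tool_rot"][2]
a=np.array(sys.argv[1:],float).reshape(-1,4)
print("now",np.round(p,1),"yaw",round(c,3),"t",round(s["t"],2),"F",np.round(s["wrist_force"],1),"w",round(s["gripper_width"],3))
for x,y,z,w in a:
    d=np.array([x,y,z])-p
    t=np.rad2deg(-(w-c)); t=(t+180)%360-180
    print("->",np.round([np.cos(c)*d[0]+np.sin(c)*d[1],np.sin(c)*d[0]-np.cos(c)*d[1],-d[2],t],1).tolist())
E
python3 mv.py 447.5 88.5 150 1.56
```

```text
now [259.8 540.8 222.6] yaw 2.694 t 1.15 F [-0.2 -0.  -0.5] w 1.001
-> [-365.1, -326.4, 72.6, 65.0]
```

Call:
jog_arm(
  plan=[
    [-365,-326.4,72.6,65],
    [-365,-326.4,72.6,65],
    [-365,-326.4,72.6,65],
    [-365,-326.4,72.6,65],
    [-365,-326.4,72.6,65],
    [-365,-326.4,72.6,65],
    [-365,-326.4,72.6,65],
    [-365,-326.4,72.6,65],
  ],
  hand=-0.2,
)

```text
t: 1.82
position: [386.6, 234.6, 173.8]
tool_rot: [3.141, -0.0, 1.688]
wrist_force: [0.7, 1.0, -0.6]
gripper_width: 0.601
```

```bash
python3 mv.py 447.5 88.5 150 1.56
```

```text
now [386.6 234.6 173.8] yaw 1.688 t 1.82 F [ 0.7  1.  -0.6] w 0.601
-> [-152.2, 43.4, 23.8, 7.3]
```

Call:
jog_arm(
  plan=[
    [-152,43.4,23.8,7.2],
    [-152,43.4,23.8,7.2],
    [-152,43.4,23.8,7.2],
    [-152,43.4,23.8,7.2],
    [-152,43.4,23.8,7.2],
    [-152,43.4,23.8,7.2],
  ],
)

```text
t: 2.32
position: [448.5, 89.2, 149.9]
tool_rot: [-3.141, -0.0, 1.564]
wrist_force: [0.2, -0.1, 1.8]
gripper_width: 0.6
```

```bash
cat > w.py <<'E'
import sys;from h import *
n=sys.argv[1];wpose();im=arm.snapshot("wrist")[:,:,::-1].copy()
o=im.copy()
for a in sys.argv[2:]:
    k,x,y,w,z=a.split(",")
    for m in M[k]:
        h=cv2.convexHull(P("wrist",place(m,[float(x),float(y),float(w)],float(z))).astype(np.float32)).astype(int);cv2.polylines(o,[h],1,(0,255,255),1)
cv2.imwrite(f"pics/{n}.png",o)
E
python3 w.py w1 stapler,447.5,88.5,1.56,0; python3 mv.py 447.5 88.5 150 1.56 447.5 88.5 11 1.56
```

```text
now [447.8  90.4 149.9] yaw 1.566 t 2.37 F [-0.3 -0.2 -0.3] w 0.601
-> [-1.9, -0.3, -0.1, 0.3]
-> [-1.9, -0.3, 138.9, 0.3]
```

View pics/w1.png

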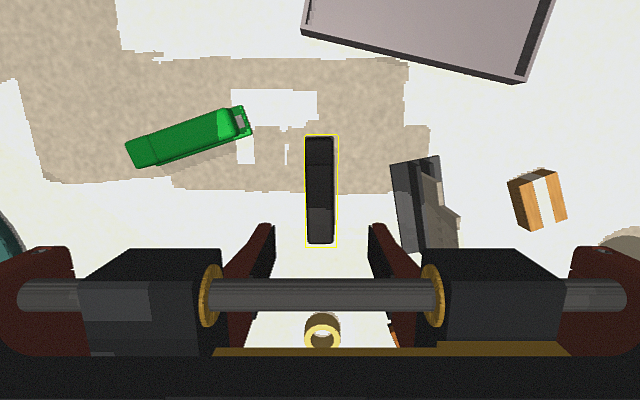

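Wrist crop confirms the black stapler at (320,190), centred in the predicted outline and clear of the green one at (190,140). Descending to grip.

Call:
jog_arm(
  plan=[
    [-1.5,-0.3,40,0],
    [-1.5,-0.3,80,0],
    [-1.5,-0.3,115,0],
    [-1.5,-0.3,138,0],
    [-1.5,-0.3,138,0],
    [-1.5,-0.3,138,0],
  ],
)

```text
t: 2.87
position: [446.1, 90.5, 11.5]
tool_rot: [-3.138, 0.0, 1.57]
wrist_force: [0.1, -0.5, 0.6]
gripper_width: 0.603
```

Call:
jog_arm(
  plan=[
    [0,0,0,0],
    [0,0,0,0],
    [0,0,0,0],
    [0,0,0,0],
    [0,0,0,0],
  ],
  hand=1,
  newtons=25,
)

```text
t: 3.28
position: [448.2, 89.3, 13.1]
tool_rot: [3.14, -0.0, 1.568]
wrist_force: [-1.9, 1.1, 8.6]
gripper_width: 0.294
```

```bash
python3 mv.py 447.5 88.5 110 1.56 507.8 282.3 110 2.92
```

```text
now [448.2  89.3  13.1] yaw 1.568 t 3.28 F [-1.9  1.1  8.6] w 0.294
-> [-0.8, -0.7, -96.9, 0.5]
-> [193.1, 59.1, -96.9, -77.5]
```

Call:
jog_arm(
  plan=[
    [0,0,-40,0],
    [0,0,-80,0],
    [40,12,-95,-7],
    [80,24,-95,-14],
    [115,36,-95,-21],
    [150,48,-95,-28],
    [180,56,-95,-35],
    [193,59,-95,-42],
  ],
)

```text
t: 3.95
position: [508.8, 286.0, 107.7]
tool_rot: [3.138, 0.0, 2.309]
wrist_force: [-0.3, 0.1, -1.1]
gripper_width: 0.297
```

Call:
jog_arm(
  plan=[
    [0,0,0,-7],
    [0,0,0,-14],
    [0,0,0,-21],
    [0,0,0,-28],
    [0,0,0,-35.5],
    [0,0,0,-35.5],
    [0,0,0,-35.5],
  ],
)

```text
t: 4.53
position: [506.9, 281.9, 107.0]
tool_rot: [-3.141, -0.0, 2.917]
wrist_force: [0.2, 0.3, -1.9]
gripper_width: 0.294
```

```bash
python3 mv.py  507.8 282.3 110 2.92 507.8 282.3 17 2.92;python3 - <<'E'
from h import *
import cv2
cv2.imwrite("pics/t2.png",cv2.resize(arm.snapshot("top")[60:340,80:400,::-1],None,fx=2,fy=2))
E
```

```text
now [506.9 281.9 107. ] yaw 2.917 t 4.53 F [ 0.2  0.3 -1.9] w 0.294
-> [-0.8, 0.6, -3.0, -0.2]
-> [-0.8, 0.6, 90.0, -0.2]
```

View pics/t2.png

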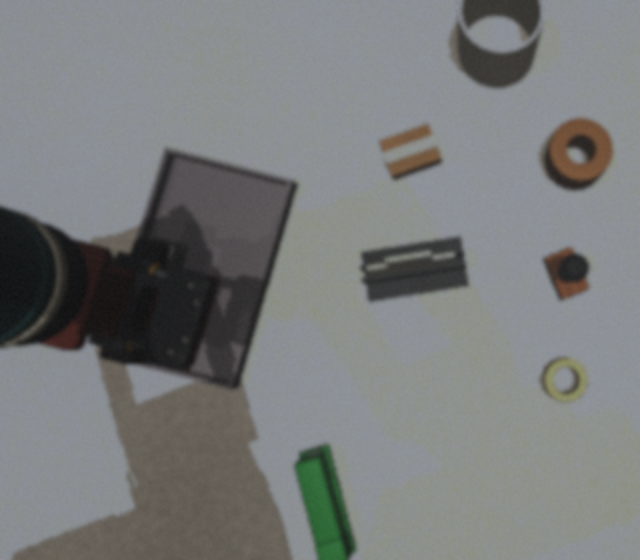

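Stapler is over the plain tray and everything else is undisturbed (small roll (566,380), stamp (570,270) in the crop). Lowering.

Call:
jog_arm(
  plan=[
    [0,0,40,0],
    [0,0,70,0],
    [0,0,84,0],
    [0,0,89,0],
    [0,0,91,0],
    [0,0,91,0],
    [0,0,91,0],
  ],
)

```text
t: 5.17
position: [507.6, 282.2, 16.6]
tool_rot: [3.141, 0.001, 2.918]
wrist_force: [-0.2, -0.6, -1.2]
gripper_width: 0.292
```

Call:
jog_arm(
  plan=[
    [0,0,0,0],
    [0,0,0,0],
    [0,0,0,0],
    [0,0,0,0],
  ],
  hand=-0.2,
)

```text
t: 5.5
position: [507.4, 282.2, 16.2]
tool_rot: [3.141, 0.0, 2.92]
wrist_force: [0.3, -0.3, 0.4]
gripper_width: 0.557
```

Call:
jog_arm(
  plan=[
    [0,0,-30,0],
    [0,0,-70,0],
    [0,0,-110,0],
    [0,0,-140,0],
    [0,0,-140,0],
  ],
)

```text
t: 5.92
position: [511.3, 283.9, 162.7]
tool_rot: [3.135, 0.009, 2.921]
wrist_force: [0.8, 0.7, -0.5]
gripper_width: 0.595
```

```bash
python3 mv.py  447 -82.5 155 2.6
```

```text
now [511.3 283.9 162.7] yaw 2.921 t 5.92 F [ 0.8  0.7 -0.5] w 0.595
-> [-17.6, -371.6, 7.7, 18.4]
```

Call:
jog_arm(
  plan=[
    [-17.6,-371.6,3,0],
    [-17.6,-371.6,3,0],
    [-17.6,-371.6,3,0],
    [-17.6,-371.6,3,0],
    [-17.6,-371.6,3,0],
    [-17.6,-371.6,3,0],
    [-17.6,-371.6,3,0],
    [-17.6,-371.6,3,0],
  ],
  hand=-0.6,
)

```text
t: 6.58
position: [448.5, -47.9, 152.9]
tool_rot: [-3.141, -0.0, 2.921]
wrist_force: [1.2, 0.4, 0.1]
gripper_width: 0.798
```

```bash
python3 mv.py  447 -82.5 155 2.92
```

```text
now [448.5 -47.9 152.9] yaw 2.921 t 6.58 F [1.2 0.4 0.1] w 0.798
-> [-6.1, -34.1, -2.1, 0.1]
```

Call:
jog_arm(
  plan=[
    [-6,-34,0,0],
    [-6,-34,0,0],
    [-6,-34,0,0],
    [-6,-34,0,0],
    [-6,-34,0,0],
  ],
)

```text
t: 7.0
position: [447.7, -79.5, 153.0]
tool_rot: [3.141, -0.001, 2.922]
wrist_force: [-0.1, 0.1, -0.9]
gripper_width: 0.799
```

```bash
cat > wf.py <<'E'
# usage: wf.py label model z x y yaw : fit model to the wrist (or other) silhouette
import sys;from h import *
lab,mod,z,x,y,w=sys.argv[1],sys.argv[2],*map(float,sys.argv[3:7])
cam=sys.argv[7] if len(sys.argv)>7 else "wrist"
if cam=="wrist": wpose()
arm.snapshot(cam)
for r in arm.silhouettes(cam,lab)[:3]:
    m=fill(r["pixels"]);print(round(r["confidence"],2),np.round(r["extent"]),np.round(fit(mod,{cam:m},[x,y,w],z),2))
E
python3 wf.py small_roll small_roll 0 447 -82.5 0; python3 mv.py 447 -82.5 4 2.92
```

```text
0.65 [318. 191.  44.  46.] [ 4.4732e+02 -8.2750e+01  2.0000e-02  3.0000e-02]
now [447.9 -79.3 153.1] yaw 2.923 t 7.1 F [0.1 1.  0. ] w 0.799
-> [0.2, -3.3, 149.1, 0.2]
```

Call:
jog_arm(
  plan=[
    [0,-3.3,40,0],
    [0,-3.3,80,0],
    [0,-3.3,115,0],
    [0,-3.3,140,0],
    [0,-3.3,148.5,0],
    [0,-3.3,148.5,0],
    [0,-3.3,148.5,0],
  ],
)

```text
t: 7.68
position: [447.5, -83.4, 5.1]
tool_rot: [-3.142, -0.0, 2.922]
wrist_force: [-0.1, -0.5, 0.9]
gripper_width: 0.802
```

Call:
jog_arm(
  plan=[
    [0,0,0,0],
    [0,0,0,0],
    [0,0,0,0],
    [0,0,0,0],
    [0,0,0,0],
  ],
  hand=1,
  newtons=20,
)

```text
t: 8.1
position: [447.8, -84.2, 5.6]
tool_rot: [-3.141, 0.002, 2.921]
wrist_force: [0.1, 0.5, 7.7]
gripper_width: 0.479
```

Call:
jog_arm(
  plan=[
    [0,0,-30,0],
    [0,0,-70,0],
    [0,0,-110,0],
    [0,0,-130,0],
    [0,0,-130,0],
  ],
)

```text
t: 8.52
position: [450.4, -85.1, 139.3]
tool_rot: [-3.14, 0.009, 2.921]
wrist_force: [1.6, -0.4, -0.6]
gripper_width: 0.478
```

```bash
python3 mv.py  605.4 260.4 134 2.92
```

```text
now [450.4 -85.1 139.3] yaw 2.921 t 8.52 F [ 1.6 -0.4 -0.6] w 0.478
-> [-75.6, 371.0, 5.3, 0.0]
```

Call:
jog_arm(
  plan=[
    [-78.5,370,0,0],
    [-78.5,370,0,0],
    [-78.5,370,0,0],
    [-78.5,370,0,0],
    [-78.5,370,0,0],
    [-78.5,370,0,0],
    [-78.5,370,0,0],
    [-78.5,370,0,0],
  ],
)

```text
t: 9.18
position: [585.7, 220.9, 133.2]
tool_rot: [-3.14, -0.002, 2.921]
wrist_force: [0.7, 0.4, -0.8]
gripper_width: 0.482
```

Call:
jog_arm(
  plan=[
    [-4,34,0,0],
    [-4,34,0,0],
    [-4,34,0,0],
    [-4,34,0,0],
  ],
)

```text
t: 9.52
position: [596.1, 250.5, 133.2]
tool_rot: [-3.139, -0.003, 2.921]
wrist_force: [-0.8, 0.6, 0.1]
gripper_width: 0.478
```

```bash
python3 mv.py  605.4 260.4 9 2.92;  python3 wf.py stapler stapler 4 508 282 2.92
```

```text
now [596.1 250.5 133.2] yaw 2.921 t 9.52 F [-0.8  0.6  0.1] w 0.478
-> [-6.9, 11.7, 124.2, 0.1]
0.86 [338.  81.  37. 137.] [5.0823e+02 2.8036e+02 2.9300e+00 1.2000e-01]
```

Call:
jog_arm(
  plan=[
    [-6.9,11.7,40,0],
    [-6.9,11.7,80,0],
    [-6.9,11.7,110,0],
    [-6.9,11.7,120,0],
    [-6.9,11.7,124,0],
    [-6.9,11.7,124.5,0],
    [-6.9,11.7,124.5,0],
  ],
)

```text
t: 10.2
position: [608.1, 261.1, 11.9]
tool_rot: [3.14, 0.002, 2.92]
wrist_force: [0.3, 0.9, 0.1]
gripper_width: 0.478
```

Call:
jog_arm(
  plan=[
    [0,0,0,0],
    [0,0,0,0],
    [0,0,0,0],
    [0,0,0,0],
  ],
  hand=-0.4,
)

```text
t: 10.53
position: [607.4, 261.5, 11.2]
tool_rot: [3.141, 0.001, 2.921]
wrist_force: [0.0, 0.5, 0.1]
gripper_width: 0.694
```

Call:
jog_arm(
  plan=[
    [0,0,-30,0],
    [0,0,-70,0],
    [0,0,-110,0],
    [0,0,-150,0],
    [0,0,-160,0],
    [0,0,-160,0],
  ],
)

```text
t: 11.03
position: [609.7, 262.3, 175.1]
tool_rot: [3.137, 0.008, 2.921]
wrist_force: [0.2, -0.3, -0.1]
gripper_width: 0.699
```

```bash
python3 wf.py small_roll small_roll 4 605 260 0; python3 mv.py  552 -82 175 3.58 552 -82 175 2.01
```

```text
0.83 [320. 184.  40.  38.] [6.0729e+02 2.6116e+02 1.5000e-01 1.1000e-01]
now [606.3 261.2 169.8] yaw 2.921 t 11.13 F [-0.6 -0.8 -0.5] w 0.705
-> [-22.1, -346.7, -5.2, -37.8]
-> [-22.1, -346.7, -5.2, 52.2]
```

Call:
jog_arm(
  plan=[
    [-22,-346.7,-5,-38],
    [-22,-346.7,-5,-38],
    [-22,-346.7,-5,-38],
    [-22,-346.7,-5,-38],
    [-22,-346.7,-5,-38],
    [-22,-346.7,-5,-38],
    [-22,-346.7,-5,-38],
    [-22,-346.7,-5,-38],
  ],
)

```text
t: 11.8
position: [553.0, -62.1, 172.1]
tool_rot: [3.138, -0.004, -2.699]
wrist_force: [1.4, -0.0, -0.1]
gripper_width: 0.701
```

Call:
jog_arm(
  plan=[
    [0,0,0,0],
    [0,0,0,0],
  ],
)

```text
t: 11.97
position: [553.6, -62.6, 172.5]
tool_rot: [3.139, -0.004, -2.704]
wrist_force: [-0.2, 1.1, 0.2]
gripper_width: 0.698
```

```bash
python3 mv.py  552 -82 175 3.58
```

```text
now [553.6 -62.6 172.5] yaw -2.704 t 11.97 F [-0.2  1.1  0.2] w 0.698
-> [9.7, -16.9, -2.5, -0.0]
```

Call:
jog_arm(
  plan=[
    [9.7,-16.9,-2,0],
    [9.7,-16.9,-2,0],
    [9.7,-16.9,-2,0],
    [9.7,-16.9,-2,0],
  ],
)

```text
t: 12.3
position: [553.7, -78.6, 175.9]
tool_rot: [3.14, -0.001, -2.698]
wrist_force: [0.6, -0.5, 0.3]
gripper_width: 0.701
```

```bash
python3 wf.py stamp stamp 0 552 -82 3.59; python3 w.py w3 stamp,552,-82,3.59,0; python3 mv.py  552 -82 39 3.58
```

```text
0.8 [320. 184.  26.  48.] [ 5.504e+02 -8.341e+01  3.580e+00  7.000e-02]
now [554.  -78.9 176.5] yaw -2.698 t 12.45 F [1.2 0.4 0.2] w 0.702
-> [3.1, -1.9, 137.5, 0.3]
```

View pics/w3.png

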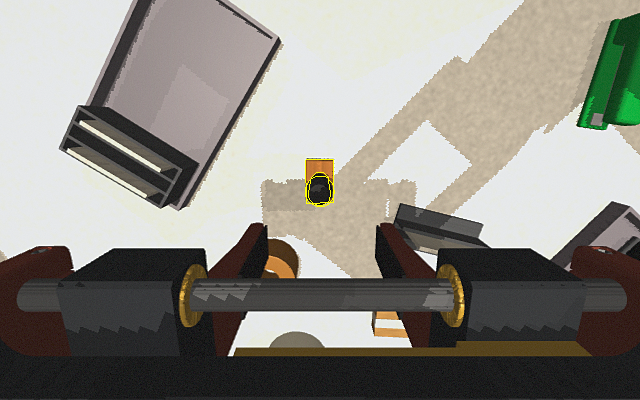

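Stamp outline matches the picture at (320,183). Descending on the knob.

Call:
jog_arm(
  plan=[
    [3.7,-2.1,40,0],
    [3.7,-2.1,80,0],
    [3.7,-2.1,115,0],
    [3.7,-2.1,137,0],
    [3.7,-2.1,137,0],
    [3.7,-2.1,137,0],
    [3.7,-2.1,137,0],
  ],
)

```text
t: 13.03
position: [552.8, -83.6, 41.2]
tool_rot: [-3.14, 0.001, -2.699]
wrist_force: [-0.3, -0.0, 0.1]
gripper_width: 0.702
```

Call:
jog_arm(
  plan=[
    [0,0,0,0],
    [0,0,0,0],
    [0,0,0,0],
    [0,0,0,0],
    [0,0,0,0],
  ],
  hand=1,
  newtons=25,
)

```text
t: 13.45
position: [552.1, -83.9, 40.6]
tool_rot: [-3.141, 0.001, -2.699]
wrist_force: [0.3, 0.5, -1.1]
gripper_width: 0.36
```

Call:
jog_arm(
  plan=[
    [0,0,-30,0],
    [0,0,-70,0],
    [0,0,-90,0],
    [0,0,-90,0],
    [0,0,-90,0],
  ],
)

```text
t: 13.87
position: [552.6, -84.0, 131.1]
tool_rot: [-3.14, 0.002, -2.699]
wrist_force: [-1.4, -0.3, -1.6]
gripper_width: 0.288
```

```bash
python3 - <<'E'
import numpy as np
c=np.array([536,-256.5]);u=np.array([.990,-.140])
for k in(-70,-2,75):print(k,c+k*u)
E
python3 mv.py  466 -246.7 129 3.0; python3 wf.py rack_tray rack_tray 0 536 -256.5 -.14 scene
```

```text
-70 [ 466.7 -246.7]
-2 [ 534.02 -256.22]
75 [ 610.25 -267.  ]
now [552.6 -84.  131.1] yaw -2.699 t 13.87 F [-1.4 -0.3 -1.6] w 0.288
-> [147.9, -110.0, 2.1, 33.5]
0.71 [297. 157.  22.  37.] [ 397.7  -229.68    0.88    0.77]
0.68 [260. 171.  98.  48.] [ 5.3099e+02 -2.5827e+02 -1.4000e-01  1.0000e-01]
```

```bash
python3 - <<'E'
from h import *
im=arm.snapshot("scene")[:,:,::-1].copy()
big=cv2.resize(im[80:230,230:370],None,fx=4,fy=4,interpolation=cv2.INTER_CUBIC)
cv2.imwrite("pics/s4.png",big)
m=fill(arm.silhouettes("scene","stamp")[0]["pixels"]);ys,xs=np.nonzero(m);print(xs.min(),xs.max(),ys.min(),ys.max())
for z in range(60,110,5):
    r=render("scene","stamp",[552,-84,3.59],z);print(z,round(1-np.minimum(r,m).sum()/np.maximum(r,m).sum(),3))
E
```

```text
288 307 140 176
60 0.344
65 0.214
70 0.13
75 0.237
80 0.373
85 0.49
90 0.581
95 0.644
100 0.691
105 0.728
```

View pics/s4.png

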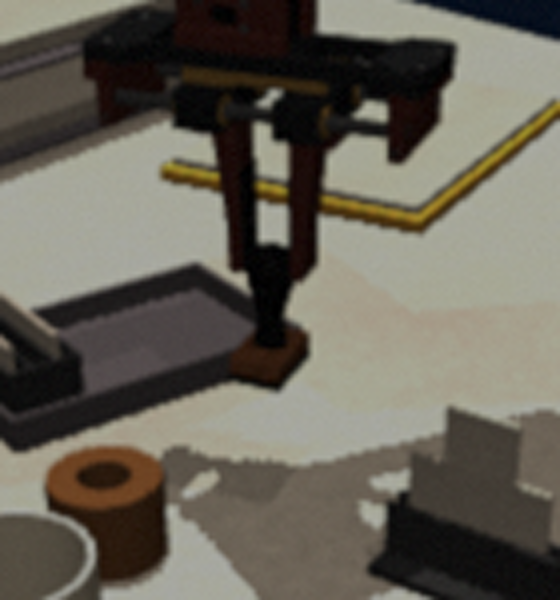

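The stamp at (270,320) is held only by the tips at the top of the knob because I lifted before the jaws had finished closing. I set it back down and regrip lower.

Call:
jog_arm(
  plan=[
    [0,0,25,0],
    [0,0,45,0],
    [0,0,60,0],
    [0,0,66,0],
    [0,0,69,0],
    [0,0,70,0],
    [0,0,70,0],
    [0,0,70,0],
  ],
)

```text
t: 14.73
position: [552.2, -83.9, 60.5]
tool_rot: [-3.141, 0.001, -2.699]
wrist_force: [0.3, 0.7, -1.3]
gripper_width: 0.288
```

Call:
jog_arm(
  plan=[
    [0,0,0,0],
    [0,0,0,0],
    [0,0,0,0],
    [0,0,0,0],
  ],
  hand=-0.2,
)

```text
t: 15.07
position: [552.0, -83.8, 60.4]
tool_rot: [-3.141, 0.0, -2.699]
wrist_force: [0.3, -0.3, 0.1]
gripper_width: 0.55
```

Call:
jog_arm(
  plan=[
    [0,0,10,0],
    [0,0,20.5,0],
    [0,0,20.5,0],
    [0,0,20.5,0],
  ],
)

```text
t: 15.4
position: [550.6, -83.5, 38.2]
tool_rot: [3.14, -0.002, -2.699]
wrist_force: [0.1, 0.4, 0.0]
gripper_width: 0.598
```

Call:
jog_arm(
  plan=[
    [0,0,0,0],
    [0,0,0,0],
    [0,0,0,0],
    [0,0,0,0],
    [0,0,0,0],
    [0,0,0,0],
    [0,0,0,0],
    [0,0,0,0],
  ],
  hand=1,
)

```text
t: 16.07
position: [552.0, -83.9, 39.7]
tool_rot: [-3.141, 0.0, -2.699]
wrist_force: [1.0, -0.2, 1.5]
gripper_width: 0.292
```

```bash
python3 - <<'E'
from h import *
im=arm.snapshot("scene")[:,:,::-1].copy()
cv2.imwrite("pics/s5.png",cv2.resize(im[80:230,230:370],None,fx=4,fy=4,interpolation=cv2.INTER_CUBIC))
E
python3 mv.py  466 -246.7 129 3.0
```

```text
now [552.  -83.9  39.7] yaw -2.699 t 16.12 F [ 0.9 -0.4  1. ] w 0.296
-> [147.4, -110.3, -89.3, 33.5]
```

View pics/s5.png

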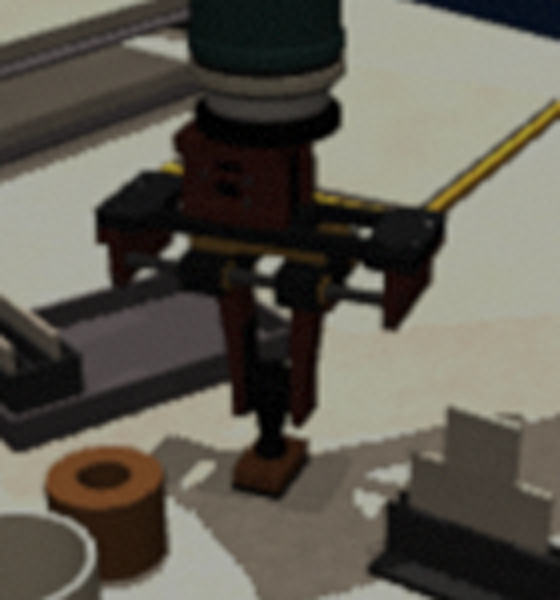

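Stamp upright at (270,460), knob well between the fingers. Carrying it to the rack tray.

Call:
jog_arm(
  plan=[
    [0,0,-35,0],
    [0,0,-70,0],
    [30,-22,-90,7],
    [60,-45,-90,14],
    [90,-68,-90,21],
    [120,-90,-90,28],
    [147,-110,-90,33.5],
    [147,-110,-90,33.5],
  ],
)

```text
t: 16.78
position: [463.6, -250.7, 129.6]
tool_rot: [-3.139, -0.001, 2.991]
wrist_force: [0.3, -0.4, -0.1]
gripper_width: 0.293
```

Call:
jog_arm(
  plan=[
    [0,0,0,0],
    [0,0,0,0],
    [0,0,0,0],
  ],
)

```text
t: 17.03
position: [466.2, -244.9, 129.3]
tool_rot: [3.141, -0.0, 3.001]
wrist_force: [-0.1, 0.2, -1.2]
gripper_width: 0.291
```

```bash
python3 mv.py  466.5 -246.7 44 3.0
```

```text
now [ 466.2 -244.9  129.3] yaw 3.001 t 17.03 F [-0.1  0.2 -1.2] w 0.291
-> [-0.6, -1.7, 85.3, 0.1]
```

Call:
jog_arm(
  plan=[
    [0,-1,35,0],
    [0,-1,65,0],
    [0,-1,78,0],
    [0,-1,83,0],
    [0,-1,85.5,0],
    [0,-1,86,0],
    [0,-1,86,0],
  ],
)

```text
t: 17.62
position: [466.8, -246.8, 44.2]
tool_rot: [-3.141, 0.001, 3.001]
wrist_force: [-0.7, -1.2, -1.0]
gripper_width: 0.288
```

Call:
jog_arm(
  plan=[
    [0,0,0,0],
    [0,0,0,0],
    [0,0,0,0],
    [0,0,0,0],
  ],
  hand=-0.2,
)

```text
t: 17.95
position: [466.2, -247.2, 43.9]
tool_rot: [-3.141, 0.001, 2.999]
wrist_force: [0.1, -0.0, 0.9]
gripper_width: 0.558
```

Call:
jog_arm(
  plan=[
    [0,0,-20,0],
    [0,0,-60,0],
    [0,0,-100,0],
    [0,0,-125,0],
    [0,0,-125,0],
    [0,0,-125,0],
  ],
)

```text
t: 18.45
position: [466.9, -247.9, 170.2]
tool_rot: [-3.14, 0.004, 2.999]
wrist_force: [-0.7, 0.4, -1.0]
gripper_width: 0.598
```

```bash
python3 wf.py stamp stamp 4 466 -246 3; python3 mv.py  667.5 -90.3 165 3.0
```

```text
0.59 [320. 191.  30.  49.] [ 4.7000e+02 -2.4957e+02  2.9800e+00  4.0000e-02]
now [ 465.  -246.6  167.6] yaw 2.999 t 18.55 F [ 0.2 -0.3 -0.3] w 0.6
-> [-178.2, 183.4, 2.6, -0.0]
```

Call:
jog_arm(
  plan=[
    [-178,183,2,0],
    [-178,183,2,0],
    [-178,183,2,0],
    [-178,183,2,0],
    [-178,183,2,0],
    [-178,183,2,0],
    [-178,183,2,0],
    [-178,183,2,0],
  ],
  hand=-1,
)

```text
t: 19.22
position: [668.5, -88.9, 163.6]
tool_rot: [3.141, -0.003, 3.003]
wrist_force: [-0.3, 0.2, -0.9]
gripper_width: 0.995
```

Call:
jog_arm(
  plan=[
    [0,0,0,0],
    [0,0,0,0],
    [0,0,0,0],
  ],
)

```text
t: 19.47
position: [666.3, -92.3, 165.8]
tool_rot: [-3.141, -0.002, 2.998]
wrist_force: [0.2, 0.6, -0.4]
gripper_width: 1.004
```

```bash
python3 wf.py big_roll big_roll 0 667.5 -90.3 0;python3 w.py w6 big_roll,667.5,-90.3,0,0; python3 mv.py  667.5 -90.3 14 3.0
```

```text
0.86 [325. 190.  65.  67.] [ 6.6716e+02 -9.0040e+01  2.5000e-01  3.0000e-02]
now [667.2 -92.2 166.6] yaw 2.998 t 19.62 F [-0.   0.   0.5] w 0.999
-> [-0.1, 1.9, 152.6, -0.1]
```

View pics/w6.png

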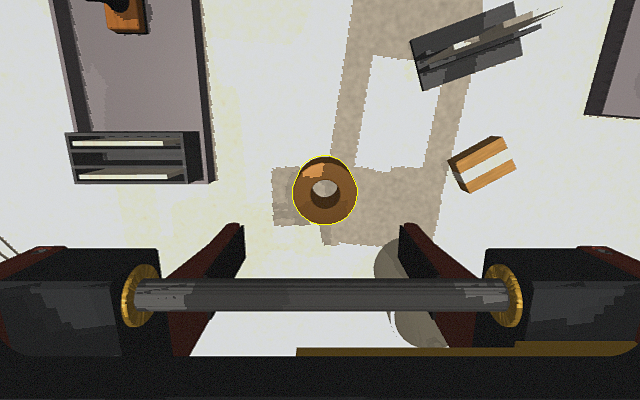

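Roll at (325,190) matches its outline; mug edge at (415,290) is clear of the fingers in plan.

Call:
jog_arm(
  plan=[
    [0,1.9,40,0],
    [0,1.9,80,0],
    [0,1.9,115,0],
    [0,1.9,140,0],
    [0,1.9,152,0],
    [0,1.9,152,0],
    [0,1.9,152,0],
  ],
)

```text
t: 20.2
position: [668.4, -89.7, 14.9]
tool_rot: [-3.141, 0.0, 2.999]
wrist_force: [-0.1, -0.4, 0.5]
gripper_width: 1.001
```

Call:
jog_arm(
  plan=[
    [0,0,0,0],
    [0,0,0,0],
    [0,0,0,0],
    [0,0,0,0],
    [0,0,0,0],
    [0,0,0,0],
    [0,0,0,0],
  ],
  hand=1,
  newtons=35,
)

```text
t: 20.78
position: [669.1, -89.5, 15.8]
tool_rot: [-3.141, 0.002, 2.999]
wrist_force: [-1.8, 0.7, 6.1]
gripper_width: 0.706
```

Call:
jog_arm(
  plan=[
    [0,0,-30,0],
    [0,0,-65,0],
    [0,0,-100,0],
    [0,0,-120,0],
    [0,0,-120,0],
    [0,0,-120,0],
  ],
)

```text
t: 21.28
position: [669.0, -89.4, 135.7]
tool_rot: [-3.141, 0.003, 2.999]
wrist_force: [-1.2, 0.6, -1.7]
gripper_width: 0.699
```

```bash
python3 mv.py  534 -256.2 135 3.0
```

```text
now [669.  -89.4 135.7] yaw 2.999 t 21.28 F [-1.2  0.6 -1.7] w 0.699
-> [110.0, -184.2, 0.7, -0.0]
```

Call:
jog_arm(
  plan=[
    [105,-184.3,0,0],
    [105,-184.3,0,0],
    [105,-184.3,0,0],
    [105,-184.3,0,0],
    [105,-184.3,0,0],
    [105,-184.3,0,0],
    [105,-184.3,0,0],
    [105,-184.3,0,0],
  ],
)

```text
t: 21.95
position: [537.3, -256.2, 132.9]
tool_rot: [3.14, -0.002, 2.998]
wrist_force: [0.1, 0.1, -1.4]
gripper_width: 0.708
```

Call:
jog_arm(
  plan=[
    [0,0,0,0],
    [0,0,0,0],
    [0,0,0,0],
  ],
)

```text
t: 22.2
position: [538.9, -255.5, 134.2]
tool_rot: [3.141, -0.0, 3.001]
wrist_force: [0.1, 0.9, -1.3]
gripper_width: 0.701
```

```bash
python3 mv.py  539 -257 19.5 3.0
```

```text
now [ 538.9 -255.5  134.2] yaw 3.001 t 22.2 F [ 0.1  0.9 -1.3] w 0.701
-> [-0.3, -1.4, 114.7, 0.1]
```

Call:
jog_arm(
  plan=[
    [0,-1,40,0],
    [0,-1,75,0],
    [0,-1,100,0],
    [0,-1,110,0],
    [0,-1,114,0],
    [0,-1,115.3,0],
    [0,-1,115.3,0],
    [0,-1,115.3,0],
  ],
)

```text
t: 22.87
position: [539.3, -258.0, 20.2]
tool_rot: [-3.141, 0.002, 3.0]
wrist_force: [-0.4, -0.2, -0.7]
gripper_width: 0.7
```

Call:
jog_arm(
  plan=[
    [0,0,0,0],
    [0,0,0,0],
    [0,0,0,0],
    [0,0,0,0],
  ],
  hand=-0.75,
)

```text
t: 23.2
position: [538.3, -258.0, 19.5]
tool_rot: [-3.141, 0.001, 2.999]
wrist_force: [-0.4, 0.7, -0.1]
gripper_width: 0.873
```

Call:
jog_arm(
  plan=[
    [0,0,-30,0],
    [0,0,-70,0],
    [0,0,-110,0],
    [0,0,-150,0],
    [0,0,-180,0],
    [0,0,-180,0],
    [0,0,-180,0],
  ],
)

```text
t: 23.78
position: [539.3, -258.7, 201.5]
tool_rot: [-3.139, 0.004, 2.999]
wrist_force: [0.9, 0.4, -1.0]
gripper_width: 0.876
```

```bash
python3 - <<'E'
from h import *
wpose();arm.snapshot("wrist")
for r in arm.silhouettes("wrist","rack_tray")[:2]: print(r["confidence"],r["extent"])
s=wpose();print(s)
im=arm.snapshot("wrist")[:,:,::-1].copy()
for n,p,z in(("rack_tray",(535,-257,-.14),0),("big_roll",(539,-257,0),4)):
    for m in M[n]:
        h=cv2.convexHull(P("wrist",place(m,p,z)).astype(np.float32)).astype(int);cv2.polylines(im,[h],1,(0,255,255),1)
# rack slot-middle rectangle at z=46, x 69..81
q=place(np.array([[69,-51,46],[81,-51,46],[81,51,46],[69,51,46.]]),(535,-257,-.14));cv2.polylines(im,[P("wrist",q).astype(int)],1,(0,0,255),1)
cv2.imwrite("pics/w7.png",im)
E
python3 mv.py 554.5 67 200 3.34 554.5 67 200 0.2
```

```text
0.59 [325.0, 170.6, 121.7, 188.2]
(array([ 539.3004048 , -258.67819498,  201.48015891]), array([-3.13943716,  0.0044967 ,  2.99924248]))
now [ 536.8 -257.1  197.5] yaw 2.999 t 23.93 F [-0.1 -0.1  0.6] w 0.877
-> [28.5, 323.3, -2.5, -19.5]
-> [28.5, 323.3, -2.5, 160.4]
```

View pics/w7.png

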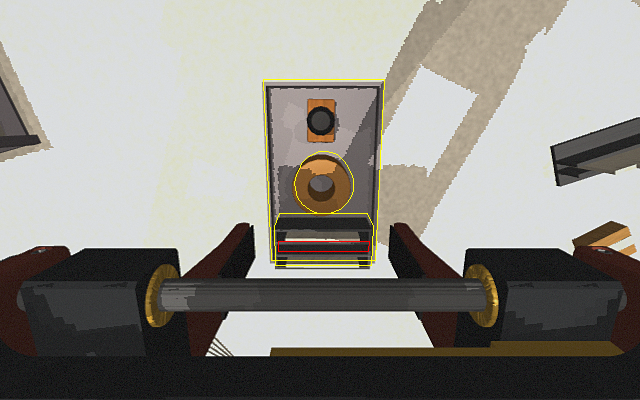

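Stamp (321,120) and big roll (322,185) stand side by side on the floor. I take one settled look over the rack to locate the middle slot.

Call:
jog_arm(
  plan=[
    [-38,0,10,0],
    [-72,0,30,0],
    [-72,0,30,0],
    [-72,0,30,0],
    [-72,0,30,0],
    [-72,0,30,0],
  ],
)

```text
t: 24.43
position: [608.0, -267.7, 168.7]
tool_rot: [3.141, -0.002, 2.999]
wrist_force: [1.0, 0.5, 0.1]
gripper_width: 0.873
```

```bash
python3 - <<'E'
from h import *
print(wpose())
im=arm.snapshot("wrist")[:,:,::-1].copy();cv2.imwrite("pics/w8raw.png",im)
s=3;o=cv2.resize(im[100:290,210:430],None,fx=s,fy=s,interpolation=cv2.INTER_CUBIC)
for a,b,z in((52,98,46),(69,81,46)):
    q=place(np.array([[a,-51,z],[b,-51,z],[b,51,z],[a,51,z*1.]]),(535.5,-256.8,-.14));cv2.polylines(o,[((P("wrist",q)-[210,100]+.5)*s).astype(int)],1,(0,0,255),1)
cv2.imwrite("pics/w8.png",o)
arm.snapshot("wrist")
for r in arm.silhouettes("wrist","rack_tray")[:2]: print(r["confidence"],r["extent"])
E
```

```text
(array([ 607.95737433, -267.65603553,  168.74216559]), array([ 3.14115843e+00, -1.89020698e-03,  2.99913560e+00]))
0.83 [324.6, 109.0, 143.5, 218.0]
0.74 [609.7, 93.0, 56.0, 64.7]
```

View pics/w8.png

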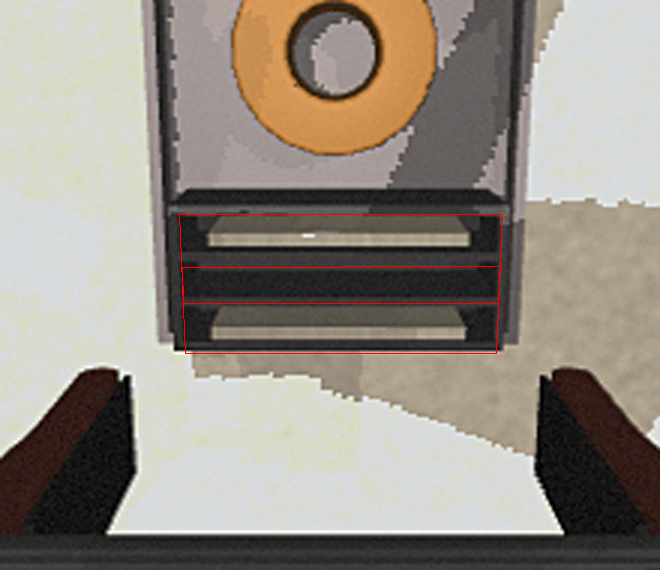

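Middle slot in the crop spans rows 266–302, on my predicted lines; slot centre is (609.8, -267.3). Next, the card.

```bash
python3 mv.py 554.5 67 170 1.77
```

```text
now [ 608.7 -268.1  170. ] yaw 2.999 t 24.58 F [-1.2  1.1 -0. ] w 0.877
-> [101.3, 324.0, 0.0, 70.4]
```

Call:
jog_arm(
  plan=[
    [10,35,0,7],
    [24,75,0,14],
    [36,115,0,21],
    [48,155,0,28],
    [61,195,0,35],
    [73,235,0,42],
    [85,275,0,49],
    [95,305,0,56],
  ],
  hand=0.3,
)

```text
t: 25.25
position: [558.2, 47.3, 170.3]
tool_rot: [3.14, 0.001, 2.031]
wrist_force: [1.3, 0.5, -1.1]
gripper_width: 0.358
```

Call:
jog_arm(
  plan=[
    [0,0,0,7],
    [0,0,0,14.4],
    [0,0,0,14.4],
    [0,0,0,14.4],
    [0,0,0,14.4],
  ],
)

```text
t: 25.67
position: [558.9, 45.1, 169.6]
tool_rot: [3.141, 0.0, 1.788]
wrist_force: [0.4, 0.5, 1.2]
gripper_width: 0.352
```

```bash
python3 mv.py 554.5 67 170 1.77
```

```text
now [558.9  45.1 169.6] yaw 1.788 t 25.67 F [0.4 0.5 1.2] w 0.352
-> [22.4, 0.4, -0.4, 1.0]
```

Call:
jog_arm(
  plan=[
    [22,0.4,0,1],
    [22,0.4,0,1],
    [22,0.4,0,1],
    [22,0.4,0,1],
  ],
)

```text
t: 26.0
position: [554.8, 66.4, 169.2]
tool_rot: [3.142, 0.001, 1.769]
wrist_force: [-0.2, 1.1, 0.0]
gripper_width: 0.347
```

```bash
python3 wf.py guide_card guide_card 6 554.5 67 .2; python3 - <<'E'
from h import *
print(wpose())
im=arm.snapshot("wrist")[:,:,::-1].copy()
s=3;o=cv2.resize(im[100:290,210:430],None,fx=s,fy=s,interpolation=cv2.INTER_CUBIC)
for m in (box(4,40,95,95),box(4,80,62,62)):
    h=cv2.convexHull(((P("wrist",place(m,(554.5,67,.2),6))-[210,100]+.5)*s).astype(np.float32)).astype(int);cv2.polylines(o,[h],1,(0,0,255),1)
cv2.imwrite("pics/w9.png",o)
E
python3 mv.py 554.5 67 68 1.77
```

```text
0.68 [320. 190.   5.  93.] [5.5215e+02 6.4790e+01 2.0000e-01 1.4000e-01]
(array([554.83295942,  66.33950322, 169.19596851]), array([3.14155480e+00, 3.85705698e-04, 1.76825374e+00]))
now [554.8  66.4 169.2] yaw 1.768 t 26.15 F [-0.2  0.1  0.2] w 0.352
-> [0.7, -0.2, 101.2, -0.1]
```

View pics/w9.png

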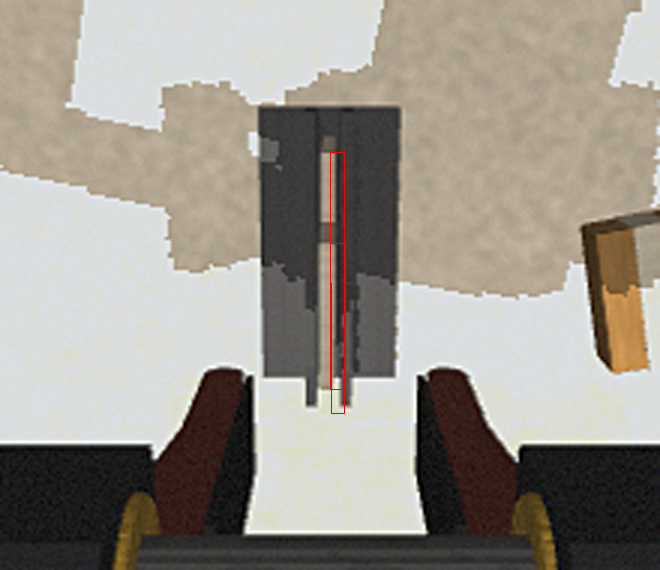

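The card's tab shows about 10 px left of and 20 px above my prediction, so it really stands at about (551, 71.5). Correcting for that and gripping.

Call:
jog_arm(
  plan=[
    [5.7,-2.7,20,0],
    [5.7,-2.7,55,0],
    [5.7,-2.7,85,0],
    [5.7,-2.7,100,0],
    [5.7,-2.7,101,0],
    [5.7,-2.7,101,0],
    [5.7,-2.7,101,0],
  ],
)

```text
t: 26.73
position: [551.8, 71.9, 69.0]
tool_rot: [3.14, 0.0, 1.768]
wrist_force: [-0.6, 0.2, -0.1]
gripper_width: 0.349
```

Call:
jog_arm(
  plan=[
    [0,0,0,0],
    [0,0,0,0],
    [0,0,0,0],
    [0,0,0,0],
    [0,0,0,0],
    [0,0,0,0],
    [0,0,0,0],
  ],
  hand=1,
  newtons=20,
)

```text
t: 27.32
position: [551.3, 72.2, 68.8]
tool_rot: [3.141, 0.0, 1.768]
wrist_force: [-0.5, 0.4, 6.3]
gripper_width: 0.041
```

```bash
python3 mv.py 609.8 -267.3 135 1.43
```

```text
now [551.3  72.2  68.8] yaw 1.768 t 27.32 F [-0.5  0.4  6.3] w 0.041
-> [-344.4, -9.1, -66.2, 19.4]
```

Call:
jog_arm(
  plan=[
    [0,0,-15,0],
    [0,0,-40,0],
    [0,0,-65,0],
    [0,0,-85,0],
    [-35,-1,-85,5],
    [-70,-2,-85,10],
    [-110,-3,-85,15],
    [-150,-4,-85,19.4],
  ],
)

```text
t: 27.98
position: [576.2, -76.8, 153.3]
tool_rot: [3.141, 0.0, 1.426]
wrist_force: [1.5, 0.5, -1.0]
gripper_width: 0.048
```

Call:
jog_arm(
  plan=[
    [0,0,0,0],
    [0,0,0,0],
  ],
)

```text
t: 28.15
position: [576.5, -77.7, 152.9]
tool_rot: [-3.141, 0.0, 1.426]
wrist_force: [-0.2, -0.0, -0.6]
gripper_width: 0.047
```

```bash
python3 mv.py 609.8 -267.3 154 1.43; python3 wf.py card_stand card_stand 0 554.5 67 .2 scene;python3 wf.py guide_card guide_card 91 580 -75 -.14 scene
```

```text
now [576.5 -77.7 152.9] yaw 1.426 t 28.15 F [-0.2 -0.  -0.6] w 0.047
-> [-182.8, 60.3, -1.1, -0.2]
0.86 [350. 219.  54.  38.] [5.5025e+02 6.7410e+01 1.8000e-01 5.0000e-02]
0.97 [293. 151.  23.  45.] [ 5.7352e+02 -7.9810e+01 -1.6000e-01  2.4000e-01]
```

Call:
jog_arm(
  plan=[
    [-38,12.5,0,0],
    [-76,25,0,0],
    [-114,37.5,0,0],
    [-150,49,0,0],
    [-175,58,0,0],
    [-182.8,60.3,0,0],
    [-182.8,60.3,0,0],
    [-182.8,60.3,0,0],
  ],
)

```text
t: 29.02
position: [609.9, -263.4, 152.8]
tool_rot: [-3.14, -0.001, 1.43]
wrist_force: [0.3, 0.3, -0.8]
gripper_width: 0.044
```

Call:
jog_arm(
  plan=[
    [0,0,0,0],
    [0,0,0,0],
    [0,0,0,0],
  ],
)

```text
t: 29.27
position: [610.1, -263.4, 153.3]
tool_rot: [-3.141, -0.0, 1.431]
wrist_force: [0.0, -0.7, -0.5]
gripper_width: 0.041
```

```bash
python3 mv.py 609.8 -267.3 115 1.43
```

```text
now [ 610.1 -263.4  153.3] yaw 1.431 t 29.27 F [ 0.  -0.7 -0.5] w 0.041
-> [-3.9, 0.3, 38.3, 0.1]
```

Call:
jog_arm(
  plan=[
    [-3.9,0.3,20,0],
    [-3.9,0.3,35,0],
    [-3.9,0.3,38,0],
    [-3.9,0.3,38,0],
    [-3.9,0.3,38,0],
    [-3.9,0.3,38,0],
  ],
)

```text
t: 29.77
position: [610.7, -269.1, 116.3]
tool_rot: [3.14, 0.001, 1.43]
wrist_force: [-0.9, -0.2, -0.2]
gripper_width: 0.045
```

```bash
python3 mv.py 609.8 -267.3 69 1.43; python3 - <<'E'
from h import *
a=arm.snapshot("wrist")[60:290,210:430,::-1];b=arm.snapshot("scene")[120:220,190:330,::-1]
a=cv2.resize(a,(400,418));b=cv2.resize(b,(400,286),interpolation=cv2.INTER_CUBIC);b=np.vstack([b,np.zeros((132,400,3),np.uint8)])
cv2.imwrite("pics/w10.png",np.hstack([a,b]))
E
```

```text
now [ 610.7 -269.1  116.3] yaw 1.43 t 29.77 F [-0.9 -0.2 -0.2] w 0.045
-> [1.7, -1.1, 47.3, -0.0]
```

View pics/w10.png

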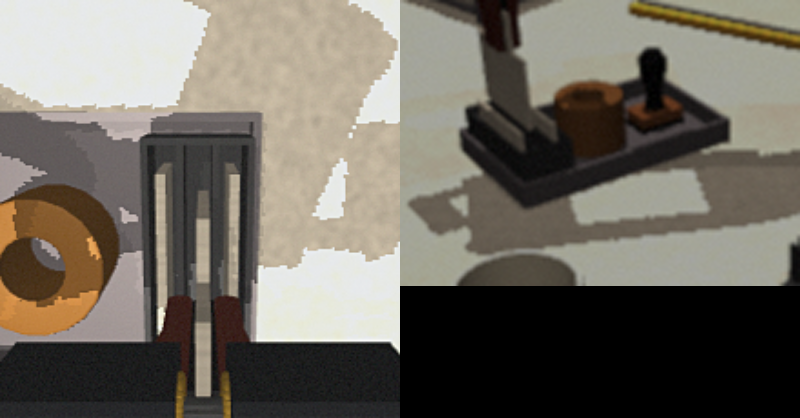

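Left: card (col 203) is centred over the middle slot between dividers at cols 186 and 216. Right: big roll and stamp sit well. Lowering.

Call:
jog_arm(
  plan=[
    [0.8,-0.5,12,0],
    [0.8,-0.5,24,0],
    [0.8,-0.5,34,0],
    [0.8,-0.5,41,0],
    [0.8,-0.5,45,0],
    [0.8,-0.5,46.5,0],
    [0.8,-0.5,46.5,0],
    [0.8,-0.5,46.5,0],
  ],
)

```text
t: 30.53
position: [609.6, -268.2, 68.3]
tool_rot: [-3.141, 0.0, 1.429]
wrist_force: [0.0, -0.2, -1.2]
gripper_width: 0.044
```

```bash
python3 mv.py 609.8 -267.3 69 1.43
```

```text
now [ 609.6 -268.2   68.3] yaw 1.429 t 30.53 F [ 0.  -0.2 -1.2] w 0.044
-> [1.0, 0.1, -0.7, -0.0]
```

Call:
jog_arm(
  plan=[
    [0,0,0.7,0],
    [0,0,1.5,0],
    [0,0,1.5,0],
    [0,0,1.5,0],
  ],
)

```text
t: 30.87
position: [609.7, -268.4, 68.3]
tool_rot: [3.141, 0.0, 1.429]
wrist_force: [-1.6, -0.4, 8.4]
gripper_width: 0.039
```

Call:
jog_arm(
  plan=[
    [0,0,0,0],
    [0,0,0,0],
    [0,0,0,0],
    [0,0,0,0],
  ],
  hand=0.6,
)

```text
t: 31.2
position: [609.5, -268.2, 66.9]
tool_rot: [-3.141, -0.0, 1.429]
wrist_force: [-0.3, 0.1, -0.5]
gripper_width: 0.201
```

Call:
jog_arm(
  plan=[
    [0,0,-10,0],
    [0,0,-40,0],
    [0,0,-80,0],
    [0,0,-120,0],
    [-20,0,-140,0],
    [-60,0,-140,0],
    [-100,0,-140,0],
    [-100,0,-140,0],
  ],
)

```text
t: 31.87
position: [594.8, -374.7, 208.9]
tool_rot: [3.139, 0.006, 1.426]
wrist_force: [1.1, -0.7, 0.8]
gripper_width: 0.2
```

Call:
jog_arm(
  plan=[
    [0,0,0,0],
    [0,0,0,0],
    [0,0,0,0],
  ],
)

```text
t: 32.12
position: [595.5, -366.0, 207.1]
tool_rot: [-3.141, -0.001, 1.43]
wrist_force: [-0.5, 0.9, -0.5]
gripper_width: 0.198
```

```bash
python3 - <<'E'
from h import *
print(wpose())
W=arm.snapshot("wrist")[:,:,::-1];b=arm.snapshot("scene")[:,:,::-1];t=arm.snapshot("top")[:,:,::-1]
big=cv2.resize(b[120:320,180:520],(800,470),interpolation=cv2.INTER_CUBIC);cv2.imwrite("pics/f1.png",big)
cv2.imwrite("pics/f2.png",np.hstack([cv2.resize(W,(400,250)),cv2.resize(t[30:280,110:510],(400,250))]))
m=fill(arm.silhouettes("scene","guide_card")[0]["pixels"]);ys,xs=np.nonzero(m);print(xs.min(),xs.max(),ys.min(),ys.max())
for z in (6,8,10,12,16): print(z,P("scene",place(box(4,40,95,95),(609.8,-267.3,-.14),z))[:,1].min().round(1))
E
```

```text
(array([ 595.45026959, -365.97920937,  207.10597126]), array([-3.14093418e+00, -8.41131125e-04,  1.42998668e+00]))
222 237 139 168
6 139.0
8 138.2
10 137.5
12 136.7
16 135.1
```

View pics/f1.png

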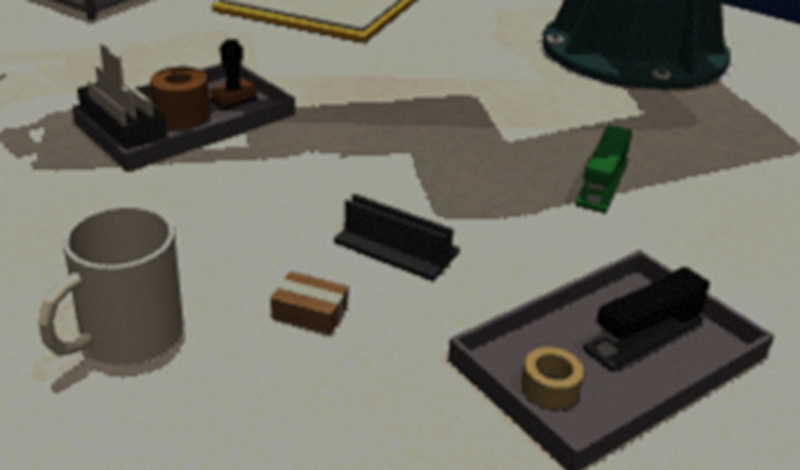

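View pics/f2.png

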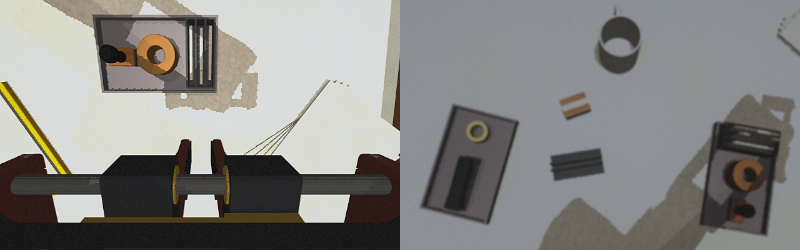

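All five items are in place. The card's top row, 139, equals the prediction for fully down. The staple box and mug have not moved and the gripper is clear. Handing in.

```bash
python3 -c "
from bench import arm
print(arm.close_job())"
```

```text
the job is handed in; nothing more can be done
None
```

I made up both kits in the order asked and handed the job in at about 32 s of the 112 s.

- **Plain tray:** the black stapler and the small tape roll are on the floor, side by side.
- **Rack tray:** the stamp is upright and the big roll flat on the clear floor. The index card is in the middle slot, tab up.
- **Left alone:** the green stapler, the staple box and the mug.

**Last checks:** the final scene, top and wrist pictures show everything upright and apart, and the gripper clear of everything. The card's top is at row 139 in the scene picture, the row predicted for fully down (139.0). I also felt it touch bottom at about 8 N before releasing.

**What went wrong or disagreed:**
- **Stamp grip:** my first grip caught only the top of the knob, because I lifted before the jaws had closed. I set the stamp back down and regripped it lower.
- **Card position:** in its stand the card was about 6 mm from my first estimate; I corrected this from the wrist picture before gripping.
- **Small roll:** I released it about 2 mm above the tray floor, and it landed flat.
- **Cameras:** the scene and top cameras differed by up to about 6 mm in x.
- **Stamp in tray:** the wrist-camera fit put the stamp about 4 mm from where I placed it, with the arm still moving.

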